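Slide the drying tray onto the free rails

ROBOT

A 7-joint arm with a two-finger parallel gripper is mounted at the origin on a cart in front of the work surface, level with it; the furniture and walls round the work are solid. World frame = base frame: x ahead of the robot, y to its left, z up, the work surface at z = 0. Lengths are in m, angles in rad, forces in N, time in s.
With the tool pointing down it reaches from about 0.425 to 0.925 m from the base axis. Payload 6.8 kg.
Tool frame: the origin (TCP) lies at the very end of the fingers, on their centre line; the grasp point (between the pads) lies bot.grip_point_offset behind it (bot.grip_point_offset is the distance from the TCP to the grasp point, in m); z points along the fingers, y is the line along which they close (so a half turn about z gives the same grasp; the last joint's range is limited). The gripper opens to 85 mm and grips with 20 to 120 N. Pads are 22 mm wide; open, the fingers measure 114 mm over their backs; the gripper's body (76 mm by 85 mm) begins 54 mm behind the grasp point. The pads swing forward as they close: fully open they stand 13 mm farther back than shut.
Start: joints at [1.231, 0.477, 0.022, 1.555, -0.011, 1.109, -0.083], TCP at [0.155, -0.657, 0.231] pointing down, gripper open.
Joint ranges: [-2.96, 2.96], [-0.34, 2.1], [-1.41, 1.46], [0.24, 2.44], [-1.37, 4.51], [0.17, 1.92], [-2.96, 2.96]. Speed limits (rad/s): [2.39, 2.39, 3.14, 3.14, 3.14, 3.14, 3.14].

INTERFACE

Orientations are given as a unit quaternion [w, x, y, z].
In Python, from station import bot, imaging gives the robot as it stands. The module is installed in compiled form; this text tells all that it offers.
- The arm moves only by the tool carry_out, never from a script. Its argument "targets" is one flat list of numbers, 5 for each row, row after row: the closure in counts, from 0 (fully open) to 255 (shut), then the shift along the world's x, y, z in mm, then the turn about the world's z in degrees. A call has 1 to 20 rows; each row shifts and turns the commanded pose from where the row before left it; what a row does not reach is not made up. A row lasts 1/10 s, in which the tool goes at most 50 mm and 8.59 degrees, less where a joint would pass 70% of its speed; a pose out of reach is approached as far as the arm can. A call is refused whole if a number of a shift passes 50 or a number of a turn 8.59, either way. A call with a gripper value outside its range is refused whole. The fingers move at their own pace and stop on an object; "newtons" is the grip in N (left out, the last holds). Time passes only in rows, so rows that do not move let the fingers close. It gives the time, the measured TCP pose, the force, the opening and the grip force at its end, in the units of the state.
- bot.get_obs(): the state, without advancing time (a new reading comes with each control period).
- imaging.read_camera(name): name is "scene" or "top" or "wrist"; returns a dict with "frame" (384x512x3 uint8, red, green, blue), "fov_y" (degrees; the focal length in pixels is half the picture's height over the tangent of half this angle, whatever the lens; pixels are square), "cx", "cy" (the principal point, pixels), "pose" (4x4, takes a point from camera to world coordinates); the wrist camera has in their place "tool_from_camera" (4x4, takes a point from camera to tool coordinates, whose origin is the TCP and whose axes are the flange's). Camera axes: x right, y up, looking along -z (the intrinsics and any distortion apply to the point x, -y, -z); pixel columns grow to the right and rows downward; lengths in m; the calibration is good to about 2 mm. A picture is of the moment at which its call begins: read the wrist's pose just before it. There is no depth.
- bot.hand_in(): hands the job in; it is judged then, once.
The state is a dict: "t": time; "q": joint angles; "joint_vel": joint speeds; "joint_torque": joint torques, N m; "eef_pos": TCP position; "tool_rot": TCP orientation; "contact_force": force on the tool from outside, world axes, zero at the start; "torque": the same for the moment, N m; "gripper_width": opening from 0.0 (shut) to 1.0 (fully open); "grasp_force": force on a finger pad.
Only numpy, scipy, OpenCV 4.12 (cv2) and the standard library are available. Lean on these libraries where they do the work, as an engineer would, in place of code of your own. Each camera call takes 0.05 s, during which the arm holds its last target. There are 200 camera calls.

TASK

The bay of the slide-drying rack that already holds two trays has one empty pair of rails: pick up the tray with the black upright handle by that handle and slide it, flat, onto the empty rails. Push it in gently until you feel it bear against the stop at the back of the bay, press it there lightly but definitely for a moment without ramming or forcing anything, and let go, leaving it fully home. Do not disturb the trays already in the rack or the other things on the bench.

Things in the scene. Friction and masses are not known exactly. Their poses are not given: they have to be found in the camera images.
- tray: the loose tray, about 0.2 kg: aluminium sheet 125 mm long (x), 100 wide (y), 5 thick, three glass slides fixed on it, rear corners rounded (6 mm). Origin under the middle of the sheet, on its underside; x points to the rear edge, which enters the rack first. A tongue 30 wide, 5 thick runs forward to a black upright handle. It starts flat on the bench, handle roughly towards the robot
- tray_grip (a point): grasp point on the axis of the tray's handle, 55 mm above the tray's underside and 195 mm in front of its rear edge (x = -132.5 mm, y = 0 in the tray's frame); axes as the tray's. The handle is 30 mm (x) by 16 mm (y), its top 75 mm above the tray's underside: grasp across the 16 mm
- tray_back (a point): middle of the tray's rear edge, half-way up its thickness: x = +62.5 mm, z = +2.5 mm in the tray's frame. A light but definite push of 5 to 8 N against the stop seats the tray; more than 15 N on the rails or stop is ramming
- bay_a: the bay of the white drying rack that holds two stored trays; left or right of the identical other bay, centres 116 mm apart, side by side. Fixed; open in front and on top, 155 mm deep, 130 tall, 103 wide inside (the tray has 1.5 mm of play at each side). Origin: middle of its front opening, at bench level; x inward, y across, z up. Three pairs of steel ledges, tops 30, 72 and 114 mm up
- rails (a point): middle of bay_a's front opening at the height of its middle ledges' tops (72 mm); axes as bay_a. A tray's underside rests on a pair of ledges, each 9 mm wide along a side wall. 7.5 mm above each ledge runs a guide of the same width, so the 5 mm sheet has 2.5 mm of play up and down between them. Ledges and guides begin 3 mm inside the opening, with rounded noses
- bay_b: the identical other bay, which holds only one stored tray: not to be used. Origin and axes as for bay_a, same yaw
- stop: the adjustable steel stop at the back of bay_a, centred across it, same yaw. Its rigid upright plate, 50 mm wide, faces the opening; its depth is set anew each time, anywhere from 114 to 138 mm inside the opening, and is NOT given: find it by feel. The tray is home when its rear edge bears on it. Origin: always 144 mm inside the opening, 6 mm above the bench, x inward
- stored_1: a stored tray, like the loose one but 115 mm long and without tongue and handle; origin under the middle of its sheet. It lies on the lowest ledges (30 mm) of one bay or the other
- stored_2: a stored tray as stored_1, on the middle ledges (72 mm) of one bay or the other
- stored_3: a stored tray as stored_1, on the upper ledges (114 mm) of one bay or the other
- timer: bystander: white digital timer, 60 x 66 x 18 mm
- petri_1: bystander: clear flat dish, 58 mm across, 15 mm tall
- coverslips: bystander: small white box, 46 x 62 x 16 mm
- marker: bystander: white pen with black cap, 130 mm long
- stain_bottle: bystander: small dark dropper bottle, 43 mm across, 112 mm tall
Not all that is in view belongs to the job. What is shaped like the bay_a but turquoise is not meant.

How it is judged:
On the way, in this order (a step that is already met when the one before it is completed fails the run):
1. the tray has entered the empty rails of the bay with two stored trays, at least 30 mm deep and level ((z of tray in the frame of bay_a between 0.028 and 0.034 m or z of tray in the frame of bay_a between 0.07 and 0.076 m or z of tray in the frame of bay_a between 0.112 and 0.118 m) and x of tray_back in the frame of bay_a above 0.03 m and y of tray_back in the frame of bay_a between -0.006 and 0.006 m and angle between the x axis of tray and the x axis of bay_a, either way round below 0.06 rad and angle between tray's own z axis and vertical below 0.06 rad), for 0.05 s.
2. on those rails, the tray bears against the stop with more than 3 N ((z of tray in the frame of bay_a between 0.028 and 0.034 m or z of tray in the frame of bay_a between 0.07 and 0.076 m or z of tray in the frame of bay_a between 0.112 and 0.118 m) and contact force between tray and stop above 3 N and x of tray_back in the frame of bay_a between 0.112 and 0.141 m and y of tray_back in the frame of bay_a between -0.006 and 0.006 m and angle between the x axis of tray and the x axis of bay_a, either way round below 0.06 rad and angle between tray's own z axis and vertical below 0.06 rad), for 0.2 s.
At the end, for the whole second after the job is handed in: the tray lies at rest and level on the empty pair of rails of the bay that holds two stored trays (underside from 2 mm below to 4 mm above the ledges' tops, aligned with the bay within 3.4 degrees), its rear edge 112 to 141 mm inside the opening, where the stop stands ((z of tray in the frame of bay_a between 0.028 and 0.034 m or z of tray in the frame of bay_a between 0.07 and 0.076 m or z of tray in the frame of bay_a between 0.112 and 0.118 m) and x of tray_back in the frame of bay_a between 0.112 and 0.141 m and y of tray_back in the frame of bay_a between -0.006 and 0.006 m and angle between the x axis of tray and the x axis of bay_a, either way round below 0.06 rad and angle between tray's own z axis and vertical below 0.06 rad and linear speed of tray below 0.01 m/s); the robot touches nothing.
It fails at once if the tray is forced against the bay or the stop with more than 15 N (contact force between tray and bay_a above 15 N or contact force between tray and stop above 15 N or contact force between tray and bay_b above 15 N).
It fails at once if the robot presses on the rack with more than 15 N (contact force between any of the arm, the fingers and bay_a above 15 N or contact force between any of the arm, the fingers and bay_b above 15 N or contact force between any of the arm, the fingers and stop above 15 N).
It fails at once if a stored tray is moved more than 12 mm (distance of any of stored_1, stored_2, stored_3 from where it was at the start of the episode above 0.012 m).
It fails at once if a bystander is moved more than 30 mm or the bottle knocked over (distance of any of timer, petri_1, coverslips, marker, stain_bottle from where it was at the start of the episode above 0.03 m or angle between stain_bottle's own z axis and vertical above 0.5 rad).
It also fails if it takes over 51 s, if anything falls off the work surface, if the arm or the gripper's body presses on something with over 40 N, if the wrist force passes 120 N, or if a joint passes its speed limit or range.

## Working session

There is one attempt and no reset: what is moved stays moved. The work goes in short steps, Python scripts to look and compute and a tool call to move; the robot and the scene stay as the last step left them, time stands still between calls to the robot, and variables do not carry over. Pictures are saved under pics/ and viewed, at most 13 in all, crops included, and the job is handed in when it is done.

Besides the shell and the picture viewer there is one more tool, called after ">>>" as a command line: name --argument value ..., lists and objects as JSON in quotes. carry_out: Moves the arm, as the interface text tells. Its arguments: {"type":"object","properties":{"targets":{"type":"array","items":{"type":"number"}},"newtons":{"type":"number"}},"required":["targets"]}

```bash
mkdir -p pics; cat > h.py <<'E'
import numpy as np, cv2
from station import bot, imaging
def snap(n,f):
    c=imaging.read_camera(n); cv2.imwrite('pics/'+f+'.png',cv2.cvtColor(c['frame'],cv2.COLOR_RGB2BGR))
    print(n,{k:(np.round(v,4).tolist() if not isinstance(v,str) else v) for k,v in c.items() if k!='frame'}); np.save('pics/'+f+'.npy',c,allow_pickle=True); return c
E
python3 - <<'E'
from h import *
for k,v in bot.get_obs().items(): print(k,np.round(v,4))
print(bot.grip_point_offset)
for n in('scene','top'): snap(n,n+'0')
a=[cv2.imread(f'pics/{n}0.png') for n in('scene','top')]
E
```

```text
t 0.0
q [ 1.2309  0.4778  0.0224  1.5565 -0.0115  1.1093 -0.0831]
joint_vel [-0.0019 -0.0012  0.0002  0.0018 -0.0003  0.0022  0.0007]
joint_torque [ 2.00000e-04 -5.96462e+01  1.60810e+00 -2.81198e+01  1.25000e-02
  9.50000e-03 -0.00000e+00]
eef_pos [ 0.1549 -0.6564  0.2303]
tool_rot [-9.000e-04  9.933e-01  1.156e-01 -2.000e-04]
contact_force [0.6672 0.5495 0.7169]
torque [ 0.0382 -0.002   0.0207]
grasp_force 0.0
gripper_width 0.9994
0.0187
scene {'fov_y': 47.7283, 'cx': 257.2984, 'cy': 192.0153, 'pose': [[-0.4835, 0.5383, -0.6902, -0.3823], [-0.8753, -0.3039, 0.3761, 0.6203], [-0.0073, 0.786, 0.6181, 0.9831], [0.0, 0.0, 0.0, 1.0]]}
top {'fov_y': 42.2852, 'cx': 253.736, 'cy': 201.3784, 'pose': [[-0.0103, 0.9939, -0.1096, 0.4122], [-0.9998, -0.0121, -0.0157, 0.0836], [-0.017, 0.1094, 0.9939, 1.951], [0.0, 0.0, 0.0, 1.0]]}
```

View pics/scene0.png

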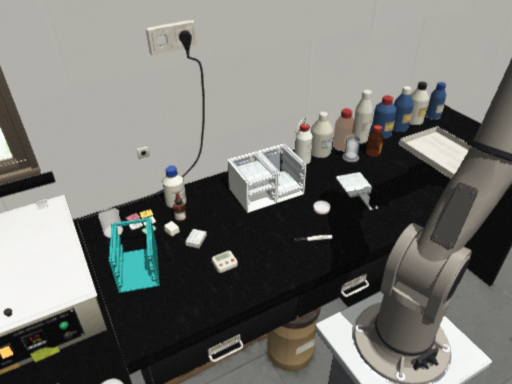

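View pics/top0.png

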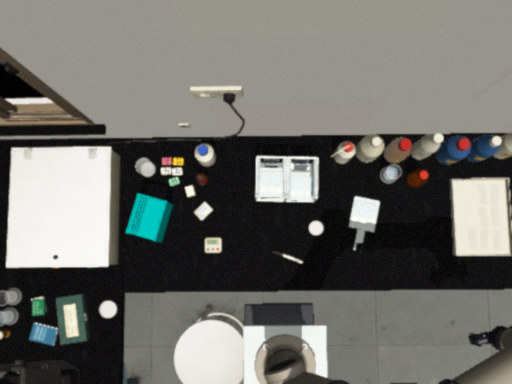

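The scene shows the white rack at (267,178) with two bays, and the loose tray at (355,187). In the top view the rack is at (287,179) and the tray at (365,217), with its handle near (357,243).

```bash
python3 - <<'E'
from h import *
s=cv2.imread('pics/scene0.png');t=cv2.imread('pics/top0.png')
def cr(i,x,y,w,h,k): return cv2.resize(i[y:y+h,x:x+w],(w*k,h*k),interpolation=cv2.INTER_CUBIC)
o=np.zeros((600,800,3),np.uint8)
def put(c,x,y): o[y:y+c.shape[0],x:x+c.shape[1]]=c
put(cr(t,250,150,75,58,5),0,0)      # top rack
put(cr(t,340,190,50,66,5),400,0)  
put(cr(s,222,140,90,70,4),0,300) # scene rack
put(cr(s,330,165,60,50,4),400,340)
cv2.imwrite('pics/c1.png',o)
E
```

```text
(no output)
```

View pics/c1.png

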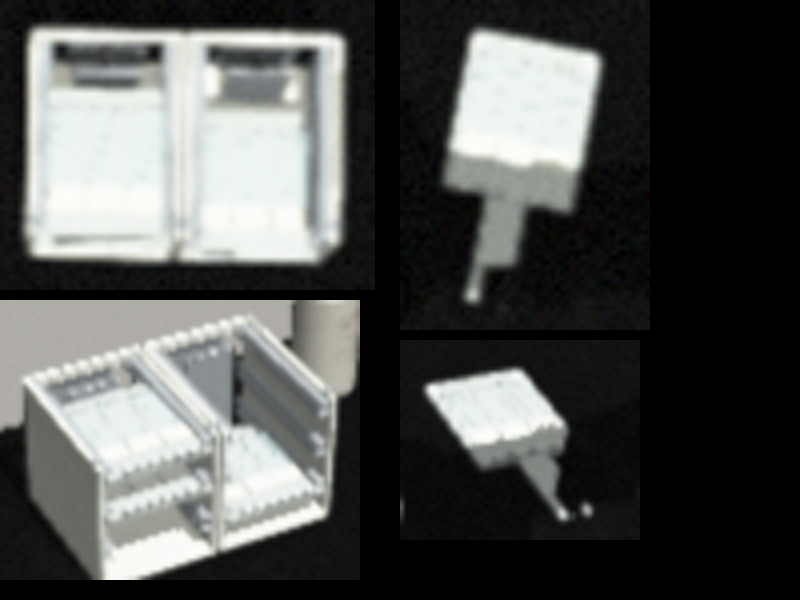

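```bash
cat >> h.py <<'E'
def K(c):
    f=192/np.tan(np.radians(c['fov_y']/2)); return f,float(c['cx']),float(c['cy'])
def pose_of(c,obs=None):
    if 'pose' in c: return np.array(c['pose'])
    from scipy.spatial.transform import Rotation as R
    T=np.eye(4); w,x,y,z=obs['tool_rot']; T[:3,:3]=R.from_quat([x,y,z,w]).as_matrix(); T[:3,3]=obs['eef_pos']
    return T@np.array(c['tool_from_camera'])
def ray(c,P,u,v,z):
    f,cx,cy=K(c); d=P[:3,:3]@np.array([(u-cx)/f,-(v-cy)/f,-1]); return P[:3,3]+d*(z-P[2,3])/d[2]
def proj(c,P,X):
    f,cx,cy=K(c); p=(np.atleast_2d(X)-P[:3,3])@P[:3,:3]; return np.c_[cx+f*p[:,0]/-p[:,2],cy-f*p[:,1]/-p[:,2]]
def load(f): return np.load('pics/'+f+'.npy',allow_pickle=True).item()
E
python3 - <<'E'
from h import *
c=load('top0');s=load('scene0');P=pose_of(c);S=pose_of(s)
for n,x,y,z in[('rackTL',30,30,.13),('TR',345,36,.13),('BL',25,255,.13),('BR',342,245,.13),('div front',180,250,.13)]:
    print(n,ray(c,P,250+x/5,150+y/5,z).round(3))
for n,x,y,z in[('tRL',475,28,.005),('tRR',602,50,.005),('tFL',445,187,.005),('tFR',573,212,.005),('tongueL',480,262,.005),('handletop',472,295,.075),]:
    print(n,ray(c,P,340+(x-400)/5,190+y/5,z).round(3))
for n,x,y,z in[('rackFL top',100,465,.13),('FR top',332,392,.13),('FL bot',103,577,0),('FR bot',327,515,0),('back L top',28,380,.13),('div top',218,425,.13),('uppertray front mid',165,455,.119),('2nd at 72',165,500,.077),('low edge',155,560,0.0),('right tray front',275,510,.035)]:
    print(n,ray(s,S,222+x/4,140+(y-300)/4,z).round(3))
for n,x,y,z in[('tRL',428,388,.005),('tRR',520,370,.005),('tFR',567,432,.005),('tFL',485,468,.005),('h1',562,517,.0),('h2',587,510,.075)]:
    print(n,ray(s,S,330+(x-400)/4,165+(y-340)/4,z).round(3))
E
```

```text
rackTL [0.783 0.102 0.13 ]
TR [ 0.775 -0.132  0.13 ]
BL [0.614 0.108 0.13 ]
BR [ 0.619 -0.126  0.13 ]
div front [ 0.617 -0.007  0.13 ]
tRL [ 0.645 -0.284  0.005]
tRR [ 0.626 -0.383  0.005]
tFL [ 0.52  -0.257  0.005]
tFR [ 0.499 -0.356  0.005]
tongueL [ 0.461 -0.282  0.005]
handletop [ 0.435 -0.262  0.075]
rackFL top [0.637 0.103 0.13 ]
FR top [ 0.632 -0.122  0.13 ]
FL bot [0.647 0.098 0.   ]
FR bot [ 0.623 -0.12   0.   ]
back L top [0.778 0.1   0.13 ]
div top [ 0.638 -0.01   0.13 ]
uppertray front mid [0.636 0.042 0.119]
2nd at 72 [0.629 0.046 0.077]
low edge [0.645 0.047 0.   ]
right tray front [ 0.616 -0.058  0.035]
tRL [ 0.642 -0.284  0.005]
tRR [ 0.622 -0.379  0.005]
tFR [ 0.524 -0.353  0.005]
tFL [ 0.519 -0.254  0.005]
h1 [ 0.437 -0.274 -0.   ]
h2 [ 0.371 -0.229  0.075]
```

The left bay holds the stored trays at the upper and middle levels, and the right bay holds the lowest one. So bay_a is the left bay, and its lowest rails (30 mm) are probably the empty ones. I'll move above the handle and look from near.

>>> carry_out --targets '[0,27,36,4,-2.5,0,27,36,4,-2.5,0,27,36,4,-2.5,0,27,36,4,-2.5,0,27,36,4,-2.5,0,27,36,4,-2.5,0,27,36,4,-2.5,0,27,36,4,-2.5,0,27,36,4,-2.5,0,27,36,4,-2.5,0,0,0,0,0,0,0,0,0,0]' --newtons 30

```text
t: 1.3
eef_pos: [0.4255, -0.296, 0.2711]
tool_rot: [-0.0, 0.995, -0.1, -0.0]
contact_force: [-0.8, -0.8, 0.3]
gripper_width: 1.001
grasp_force: 0.0
```

```bash
python3 - <<'E'
from h import *
o=bot.get_obs();c=snap('wrist','w1');c=load('w1');c['obs']=o;np.save('pics/w1.npy',c,allow_pickle=True)
print(o['t'],o['eef_pos'],o['tool_rot'])
cv2.imwrite('pics/w1b.png',cv2.resize(cv2.imread('pics/w1.png'),(768,576),interpolation=cv2.INTER_CUBIC))
E
```

```text
wrist {'fov_y': 63.4669, 'cx': 252.5778, 'cy': 189.0323, 'tool_from_camera': [[0.0003, 0.9492, 0.3146, 0.0807], [1.0, -0.0006, 0.0009, 0.0002], [0.001, 0.3146, -0.9492, -0.1424], [0.0, 0.0, 0.0, 1.0]]}
1.3 [ 0.42549859 -0.2959568   0.2711224 ] [-9.82456771e-06  9.94939883e-01 -1.00471755e-01 -2.36744955e-04]
```

View pics/w1b.png

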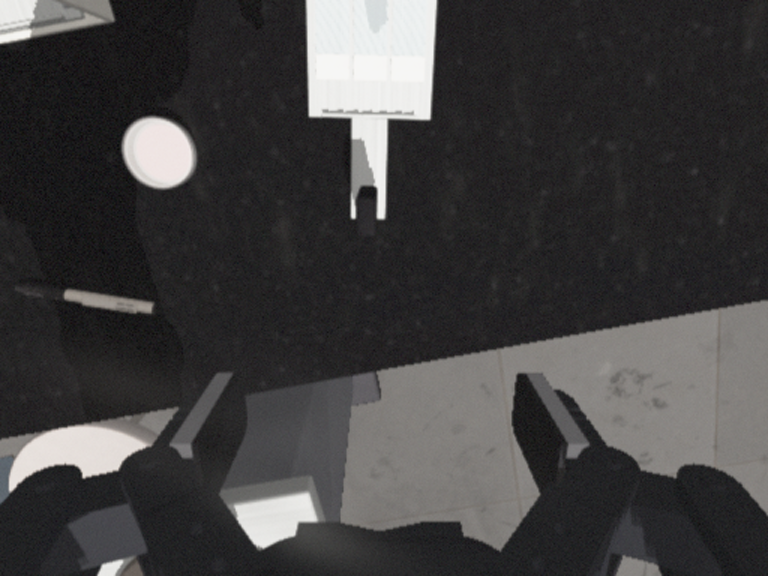

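The tray's front corners are at (308,117) and (431,120) in the 1.5x wrist view, the tongue end is at (351–386,218), and the handle runs from (368,187) to (367,235).

```bash
python3 - <<'E'
from h import *
c=load('w1');P=pose_of(c,c['obs'])
r=lambda x,y,z:ray(c,P,x/1.5,y/1.5,z).round(4)
for n,x,y,z in[('FL',308,117,.005),('FR',431,120,.005),('farL',306,2,.005),('farR',437,2,.005),('tL',351,218,.005),('tR',386,218,.005),('hbaseback',369,187,.005),('htopbotL',358,235,.075),('htopbotR',376,235,.075),('htoptopL',359,207,.075),('htoptopR',378,207,.075),('rack corner',114,22,.13)]: print(n,r(x,y,z))
a,b=r(308,117,.005)[:2],r(431,120,.005)[:2]; d=a-b; print(np.linalg.norm(d),np.degrees(np.arctan2(-d[0],d[1])))
d=r(351,218,.005)-r(351,125,.005);print(np.degrees(np.arctan2(-d[1],-d[0])))
yaw=np.radians(-11.5)
g=(a+b)/2-.070*np.array([np.cos(yaw),np.sin(yaw)]);print('grip',g)
E
```

```text
FL [ 0.5256 -0.2563  0.005 ]
FR [ 0.503  -0.3555  0.005 ]
farL [ 0.6068 -0.2754  0.005 ]
farR [ 0.5866 -0.3742  0.005 ]
tL [ 0.4365 -0.2728  0.005 ]
tR [ 0.4303 -0.3031  0.005 ]
hbaseback [ 0.4597 -0.294   0.005 ]
htopbotL [ 0.4347 -0.2819  0.075 ]
htopbotR [ 0.4321 -0.295   0.075 ]
htoptopL [ 0.4548 -0.287   0.075 ]
htoptopR [ 0.4521 -0.3006  0.075 ]
rack corner [ 0.5871 -0.1825  0.13  ]
0.1017418301388372 -12.834219419452463
-12.62468676540293
grip [ 0.44570527 -0.29194424]
```

>>> carry_out --targets '[0,10,3,-20,-1.2,0,10,2.5,-30,0,0,0,0,-45,0,0,0,0,-45,0,0,0,0,-40,0,0,0,0,-30,0,0,0,0,-15,0,0,0,0,-10,0,0,0,0,0,0,0,0,0,0,0]'

```text
t: 2.35
eef_pos: [0.4451, -0.2924, 0.0369]
tool_rot: [0.0, 0.994, -0.113, 0.0]
contact_force: [1.1, -0.0, 0.4]
gripper_width: 0.998
grasp_force: 0.0
```

```bash
python3 - <<'E'
from h import *
o=bot.get_obs();c=snap('wrist','w2');c=load('w2');c['obs']=o;np.save('pics/w2.npy',c,allow_pickle=True)
print(o['eef_pos'],o['tool_rot'],o['contact_force'])
E
```

```text
wrist {'fov_y': 63.4669, 'cx': 252.5778, 'cy': 189.0323, 'tool_from_camera': [[0.0003, 0.9492, 0.3146, 0.0807], [1.0, -0.0006, 0.0009, 0.0002], [0.001, 0.3146, -0.9492, -0.1424], [0.0, 0.0, 0.0, 1.0]]}
[ 0.44507851 -0.29240607  0.03686275] [ 3.32726139e-04  9.93589132e-01 -1.13050574e-01  3.06773214e-04] [ 1.09660968 -0.00407142  0.43435843]
```

View pics/w2.png

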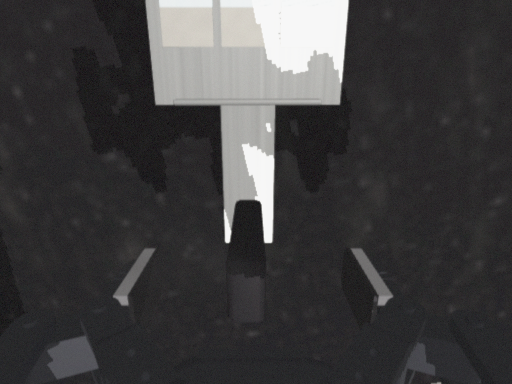

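The handle is centred between the pads to within about 2 mm and the yaw matches. I'll nudge over, grip hard enough to resist pitch slip, and lift.

>>> carry_out --targets '[0,0,2,0,0,255,0,0,0,0,255,0,0,0,0,255,0,0,0,0,255,0,0,0,0,255,0,0,0,0,255,0,0,0,0,255,0,0,0,0,255,0,0,0,0,255,0,0,0,0]' --newtons 100

```text
t: 3.4
eef_pos: [0.4452, -0.2896, 0.0365]
tool_rot: [0.0, 0.994, -0.113, 0.0]
contact_force: [-0.7, -0.3, 5.7]
gripper_width: 0.17
grasp_force: 97.7
```

>>> carry_out --targets '[255,0,0,10,0,255,0,0,25,0,255,0,0,35,0,255,0,0,40,0,255,0,10,40,0,255,0,20,40,2,255,3,30,35,2,255,4,35,30,2,255,4,35,20,2,255,4,35,10,2,255,0,30,0,1,255,0,15,0,0,255,0,0,0,0,255,0,0,0,0,255,0,0,0,0]'

```text
t: 4.9
eef_pos: [0.4596, -0.0807, 0.321]
tool_rot: [0.0, 1.0, -0.018, -0.0]
contact_force: [-0.2, 0.3, -2.5]
gripper_width: 0.179
grasp_force: 97.6
```

```bash
python3 - <<'E'
from h import *
o=bot.get_obs();c=snap('wrist','w3');c=load('w3');c['obs']=o;np.save('pics/w3.npy',c,allow_pickle=True)
print(o['eef_pos'],o['tool_rot'],o['contact_force'])
cv2.imwrite('pics/w3b.png',cv2.resize(cv2.imread('pics/w3.png')[:,:],(768,576),interpolation=cv2.INTER_CUBIC))
E
```

```text
wrist {'fov_y': 63.4669, 'cx': 252.5778, 'cy': 189.0323, 'tool_from_camera': [[0.0003, 0.9493, 0.3144, 0.0807], [1.0, -0.0006, 0.0008, 0.0001], [0.0009, 0.3144, -0.9493, -0.1424], [0.0, 0.0, 0.0, 1.0]]}
[ 0.45964182 -0.08071125  0.32104811] [ 1.76669667e-04  9.99843560e-01 -1.76819514e-02 -4.16805108e-04] [-0.19219074  0.25435762 -2.48835796]
```

View pics/w3b.png

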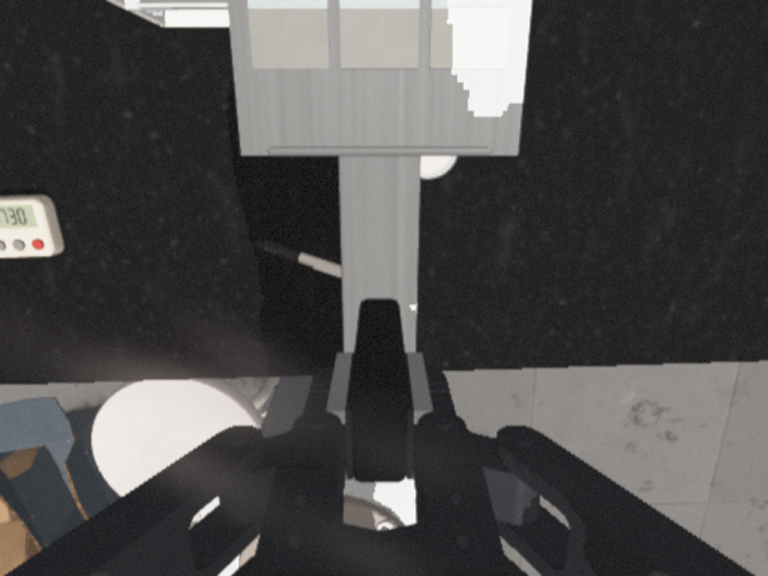

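The tray is held and the rack shows only at the top edge, with its front-left corner near (163,25). I'll move 90 mm forward and look again.

>>> carry_out --targets '[255,30,0,0,0,255,30,0,0,0,255,30,0,0,0,255,0,0,0,0,255,0,0,0,0,255,0,0,0,0]'

```text
t: 5.55
eef_pos: [0.5491, -0.0801, 0.321]
tool_rot: [0.0, 1.0, -0.017, -0.001]
contact_force: [0.1, -0.5, -1.3]
gripper_width: 0.176
grasp_force: 97.5
```

```bash
python3 - <<'E'
from h import *
o=bot.get_obs();c=snap('wrist','w4');c=load('w4');c['obs']=o;np.save('pics/w4.npy',c,allow_pickle=True)
print(o['eef_pos'],o['tool_rot'],o['contact_force'])
cv2.imwrite('pics/w4b.png',cv2.resize(cv2.imread('pics/w4.png')[:290,:400],(800,580),interpolation=cv2.INTER_CUBIC))
E
```

```text
wrist {'fov_y': 63.4669, 'cx': 252.5778, 'cy': 189.0323, 'tool_from_camera': [[0.0003, 0.9493, 0.3144, 0.0807], [1.0, -0.0006, 0.0008, 0.0001], [0.0009, 0.3144, -0.9493, -0.1424], [0.0, 0.0, 0.0, 1.0]]}
[ 0.54914026 -0.08014111  0.32098236] [ 1.32540711e-04  9.99850167e-01 -1.72988647e-02 -6.12328944e-04] [ 0.0815404  -0.51150387 -1.26057758]
```

View pics/w4b.png

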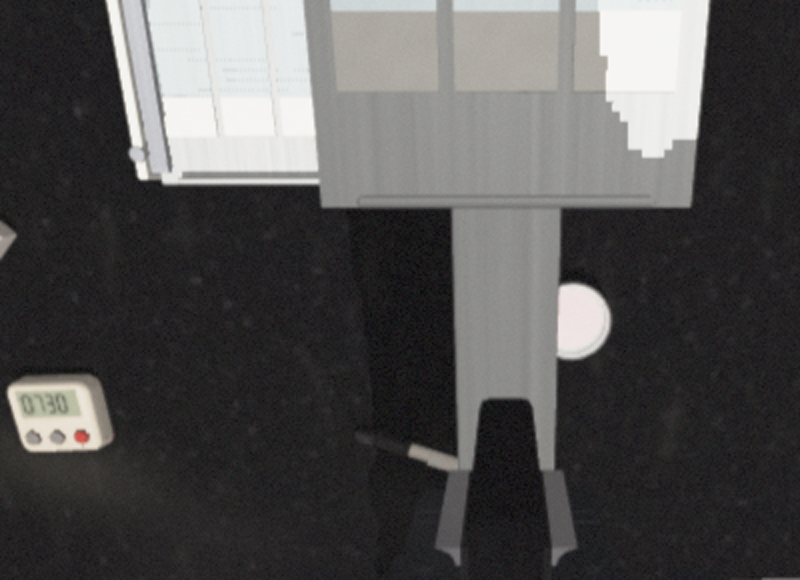

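The left wall's front top corner is at (140,178) in the 2x view, and the divider is hidden behind the tray. I'll shift right to show it.

>>> carry_out --targets '[255,0,-25,0,0,255,0,-20,0,0,255,0,0,0,0,255,0,0,0,0,255,0,0,0,0]'

```text
t: 6.1
eef_pos: [0.5498, -0.1234, 0.3215]
tool_rot: [-0.0, 1.0, -0.016, 0.0]
contact_force: [0.1, -0.2, -1.3]
gripper_width: 0.175
grasp_force: 97.8
```

```bash
python3 - <<'E'
from h import *
o=bot.get_obs();c=snap('wrist','w5');c=load('w5');c['obs']=o;np.save('pics/w5.npy',c,allow_pickle=True)
print(o['eef_pos'],o['tool_rot'],o['contact_force'])
cv2.imwrite('pics/w5b.png',cv2.resize(cv2.imread('pics/w5.png')[:140,:200],(800,560),interpolation=cv2.INTER_CUBIC))
E
```

```text
wrist {'fov_y': 63.4669, 'cx': 252.5778, 'cy': 189.0323, 'tool_from_camera': [[0.0003, 0.9493, 0.3144, 0.0807], [1.0, -0.0006, 0.0008, 0.0001], [0.0009, 0.3144, -0.9493, -0.1424], [0.0, 0.0, 0.0, 1.0]]}
[ 0.54982547 -0.12340897  0.32154801] [-2.02546317e-04  9.99868615e-01 -1.62077735e-02  1.42416519e-04] [ 0.07186694 -0.23102697 -1.27552932]
```

View pics/w5b.png

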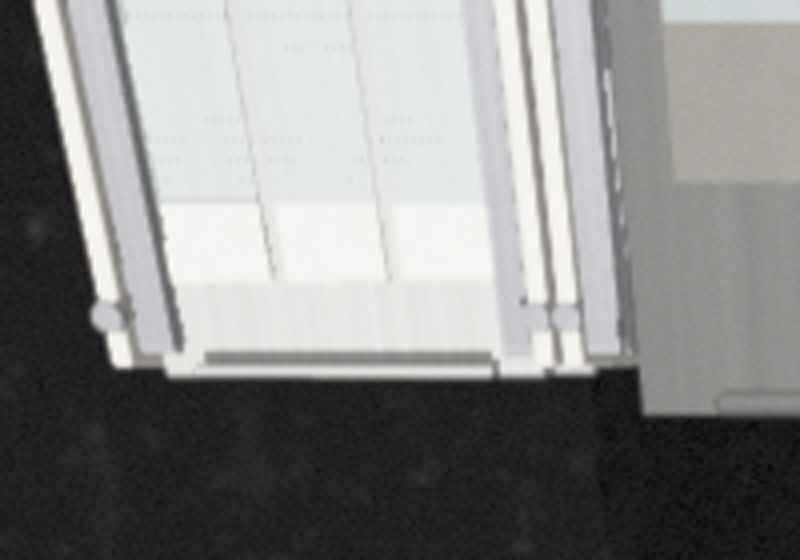

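Sharp view of bay_a (4x crop). The left wall's front top runs from (113,367) to (132,366), the right wall's front top from (535,372) to (555,372), and the wall edges give the yaw.

```bash
python3 - <<'E'
from h import *
c=load('w5');P=pose_of(c,c['obs'])
r=lambda x,y,z:ray(c,P,x/4-.375,y/4-.375,z).round(4)
for n,x,y,z in[('Lout',113,367,.13),('Lin',132,366,.13),('Rin',535,373,.13),('Rout',555,373,.13),('R2',565,373,.13),
 ('strip at0',350,376,.0),('strip at 77',350,376,.077),('strip 35',350,376,.035),('uppertray front',350,350,.119)]: print(n,r(x,y,z))
for a,b in[((37,0),(113,367)),((497,0),(535,350)),((67,0),(113,268)),((537,0),(555,300))]:
    d=r(*b,.13)-r(*a,.13); print('yaw',np.degrees(np.arctan2(-d[1],-d[0])))
d=r(132,366,.13)-r(535,373,.13);print('w',np.linalg.norm(d),'yaw',np.degrees(np.arctan2(-d[0],d[1])))
# tray in hand: corners in full frame from w3 (1.5x)
c=load('w3');o=c['obs'];P=pose_of(c,o);z=o['eef_pos'][2]-.0363+.005
q=lambda x,y,z:ray(c,P,x/1.5,y/1.5,z).round(4)
FL,FR=q(241,156,z),q(520,156,z);d=FL-FR
print(FL,FR,'w',np.linalg.norm(d),'yaw',np.degrees(np.arctan2(-d[0],d[1])),'mid-tcp',(FL+FR)/2-o['eef_pos'])
for x in(230,533):print(q(x,2,z))
w,x,y,_=o['tool_rot'];print('toolyaw w3',np.degrees(2*np.arctan2(y,x)))
o=load('w5')['obs'];w,x,y,_=o['tool_rot'];print('toolyaw w5',np.degrees(2*np.arctan2(y,x)))
E
```

```text
Lout [0.6329 0.1051 0.13  ]
Lin [0.633  0.1002 0.13  ]
Rin [ 0.6279 -0.003   0.13  ]
Rout [ 0.6278 -0.0082  0.13  ]
R2 [ 0.6277 -0.0107  0.13  ]
strip at0 [0.6281 0.1112 0.    ]
strip at 77 [0.6285 0.0718 0.077 ]
strip 35 [0.6282 0.0933 0.035 ]
uppertray front [0.6352 0.049  0.119 ]
yaw -2.4292733234999693
yaw -2.191371399978833
yaw -4.376350389484151
yaw -4.742185276982055
w 0.10332594059576714 yaw -2.829175837630287
[ 0.5328 -0.0336  0.2897] [ 0.5293 -0.134   0.2897] w 0.10046098745284163 yaw -1.9965543170372033 mid-tcp [ 0.07140818 -0.00308875 -0.03134811]
[ 0.5815 -0.0362  0.2897]
[ 0.578  -0.1353  0.2897]
toolyaw w3 -2.0263081862099845
toolyaw w5 -1.8573554114379909
```

```bash
cat > fit.py <<'E'
from h import *
from scipy.optimize import least_squares
from scipy.spatial.transform import Rotation as R
def edge(g,r,x0,sgn,w=6):
    s=np.convolve(g[r],[1,1,1],'same')/3; d=sgn*(s[1:]-s[:-1]); lo=int(x0-w); k=lo+np.argmax(d[lo:lo+2*w]); 
    a=d[k-1:k+2]; den=a[0]-2*a[1]+a[2]; return k+.5+(.5*(a[0]-a[2])/den if den else 0)
def fit(f,rows,L,Rr,front):  # L,Rr: fn row->approx col; front: (cols,row)
    c=load(f); g=cv2.cvtColor(c['frame'],cv2.COLOR_RGB2GRAY).astype(float)
    le=np.array([(edge(g,r,L(r),1),r) for r in rows]); re=np.array([(edge(g,r,Rr(r),-1),r) for r in rows])
    fe=np.array([(k,edge(g.T,k,front[1],-1)) for k in front[0]])
    T=np.array(c['tool_from_camera'])  # tool frame
    def res(p):
        M=R.from_euler('xyz',p[3:]).as_matrix(); # tray->'level tool' frame: x fwd,y left,z up
        def pr(X): 
            Y=X@M.T+p[:3]; Y=Y*[1,-1,-1]  # tool: y right, z down
            return proj(c,T,Y)
        def line(a,b,e):
            a,b=pr(np.array([a,b])); d=(b-a)/np.linalg.norm(b-a); return (e-a)@[-d[1],d[0]]
        return np.r_[line([-.0625,.05,.005],[.0625,.05,.005],le),line([-.0625,-.05,.005],[.0625,-.05,.005],re),line([-.0625,-.05,.005],[-.0625,.05,.005],fe)]
    s=least_squares(res,[.1325,0,-.0365,0,0,0],loss='soft_l1'); 
    cov=np.linalg.inv(s.jac.T@s.jac)
    print(f,'xyz mm',(s.x[:3]*1e3).round(2),'rpy deg',np.degrees(s.x[3:]).round(2),'rms',np.sqrt(np.mean(s.fun**2)).round(2)); return s.x
E
python3 - <<'E'
from fit import *
fit('w3',range(20,95),lambda r:153.3+(r-1.3)*(160.7-153.3)/102.7,lambda r:355.3-(r-1.3)*(355.3-346.7)/102.7,(range(170,220,3),104))
fit('w4',range(5,95),lambda r:152.5+r*7.5/104,lambda r:355-r*9/104,(range(170,220,3),104))
fit('w2',range(20,95),lambda r:148+r*7/104,lambda r:349-r*9/104,(range(160,215,3),104))
E
```

```text
w3 xyz mm [ 1.3434e+02  6.0000e-02 -3.6180e+01] rpy deg [-0.23 -0.22 -0.05] rms 0.11
w4 xyz mm [134.25  -2.4  -38.39] rpy deg [ 8.13  0.74 -0.27] rms 2.46
w2 xyz mm [133.68   3.25 -36.06] rpy deg [-1.83 -0.22  0.05] rms 0.11
```

The hand-eye fit shows the tray level and centred in the hand. I'll move to the pre-insertion point, high first, to check that it is in reach.

>>> carry_out --targets '[255,-25,30,0,-0.6,255,-25,30,0,0,255,-25,30,-10,0,255,-25,30,-20,0,255,-24,30,-20,0,255,0,31,-20,0,255,0,0,-30,0,255,0,0,-30,0,255,0,0,0,0,255,0,0,0,0,255,0,0,0,0]'

```text
t: 7.25
eef_pos: [0.4273, 0.057, 0.1929]
tool_rot: [-0.0, 1.0, -0.022, 0.001]
contact_force: [1.1, 0.6, -2.3]
gripper_width: 0.177
grasp_force: 97.9
```

```bash
cat >> h.py <<'E'
def st(u0=np.array([.6305,.0486]),yaw=-2.5):
    o=bot.get_obs(); a=np.radians(yaw); d=np.array(o['eef_pos'][:2])-u0; u=np.array([np.cos(a),np.sin(a)]); n=np.array([-u[1],u[0]])
    w,x,y,z=o['tool_rot']
    print('t',round(o['t'],2),'tcp',np.round(o['eef_pos'],4),'rear depth mm',round((d@u+.1968)*1e3,1),'lat',round(d@n*1e3,2),'z_under',round((o['eef_pos'][2]-.0362)*1e3,1),'yaw',round(np.degrees(2*np.arctan2(y,x)),2),'q',np.round(o['q'],2),'F',np.round(o['contact_force'],1),'M',np.round(o['torque'],2),'tilt',round(w*2*57.3,2),round(z*2*57.3,2))
E
python3 -c "
from h import *
st()"
```

```text
t 7.25 tcp [0.4273 0.057  0.1929] rear depth mm -6.6 lat -0.51 z_under 156.7 yaw -2.52 q [ 0.15  0.15 -0.47  2.13  0.09  0.88 -1.98] F [ 1.1  0.6 -2.3] M [ 0.04  0.19 -0.01] tilt -0.03 0.16
```

>>> carry_out --targets '[255,-2,0.5,-20,0,255,0,0,-30,0,255,0,0,-30,0,255,0,0,-25,0,255,0,0,-15,0,255,0,0,-5.5,0,255,0,0,0,0,255,0,0,0,0,255,0,0,0,0]'

```text
t: 8.15
eef_pos: [0.4251, 0.0572, 0.0669]
tool_rot: [-0.0, 1.0, -0.022, 0.001]
contact_force: [-0.0, 0.6, -2.5]
gripper_width: 0.174
grasp_force: 98.0
```

```bash
python3 - <<'E'
from h import *
st()
snap('scene','s2');snap('top','t2')
s=cv2.imread('pics/s2.png');t=cv2.imread('pics/t2.png')
a=cv2.resize(s[140:240,222:322],(400,400),interpolation=cv2.INTER_CUBIC);b=cv2.resize(t[150:250,245:345],(400,400),interpolation=cv2.INTER_CUBIC)
cv2.imwrite('pics/c2.png',np.hstack([a,b]))
E
```

```text
t 8.15 tcp [0.4251 0.0572 0.0669] rear depth mm -8.7 lat -0.4 z_under 30.7 yaw -2.54 q [ 0.07  0.37 -0.41  2.24  0.26  0.58 -2.15] F [-0.   0.6 -2.5] M [ 0.02  0.18 -0.01] tilt -0.02 0.14
scene {'fov_y': 47.7283, 'cx': 257.2984, 'cy': 192.0153, 'pose': [[-0.4835, 0.5383, -0.6902, -0.3823], [-0.8753, -0.3039, 0.3761, 0.6203], [-0.0073, 0.786, 0.6181, 0.9831], [0.0, 0.0, 0.0, 1.0]]}
top {'fov_y': 42.2852, 'cx': 253.736, 'cy': 201.3784, 'pose': [[-0.0103, 0.9939, -0.1096, 0.4122], [-0.9998, -0.0121, -0.0157, 0.0836], [-0.017, 0.1094, 0.9939, 1.951], [0.0, 0.0, 0.0, 1.0]]}
```

View pics/c2.png

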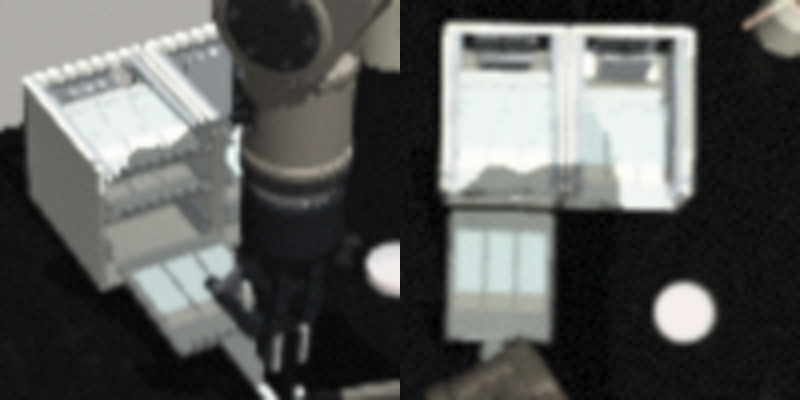

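The lowest slot is clear and the tray stands in line in front of it. I'll enter slowly, watching the force.

>>> carry_out --targets '[255,3,0.3,0.5,0,255,3,-0.1,0,0,255,2,-0.1,0,0,255,2,-0.1,0,0,255,1.5,-0.1,0,0,255,1.5,-0.1,0,0,255,1.5,-0.1,0,0,255,1.5,0,0,0,255,0,0,0,0,255,0,0,0,0]'

```text
t: 9.25
eef_pos: [0.4386, 0.0564, 0.0659]
tool_rot: [0.0, 1.0, -0.022, -0.001]
contact_force: [-6.4, 0.6, 0.3]
gripper_width: 0.17
grasp_force: 98.4
```

```bash
python3 -c "
from h import *
st()"
```

```text
t 9.25 tcp [0.4386 0.0564 0.0659] rear depth mm 4.7 lat -0.53 z_under 29.7 yaw -2.5 q [ 0.08  0.39 -0.4   2.21  0.27  0.6  -2.14] F [-6.4  0.6  0.3] M [0.04 0.94 0.12] tilt 0.06 -0.15
```

>>> carry_out --targets '[255,-2,0,0,0,255,-2,0.3,0,0,255,0,0,0.8,0,255,0,0,0.8,0,255,0,0,0,0,255,0,0,0,0]'

```text
t: 9.85
eef_pos: [0.4363, 0.0571, 0.068]
tool_rot: [-0.0, 1.0, -0.022, 0.0]
contact_force: [-0.5, -0.3, -2.5]
gripper_width: 0.172
grasp_force: 98.0
```

```bash
python3 -c "
from h import *
st()"
```

```text
t 9.85 tcp [0.4363 0.0571 0.068 ] rear depth mm 2.4 lat -0.03 z_under 31.8 yaw -2.53 q [ 0.08  0.38 -0.41  2.21  0.26  0.6  -2.14] F [-0.5 -0.3 -2.5] M [ 0.09  0.18 -0.  ] tilt -0.0 0.02
```

>>> carry_out --targets '[255,1.5,-0.1,0,0,255,1.5,0,0,0,255,1,-0.1,0,0,255,1,0,0,0,255,0,0,0,0]'

```text
t: 10.35
eef_pos: [0.4413, 0.0568, 0.0679]
tool_rot: [-0.0, 1.0, -0.022, 0.0]
contact_force: [-0.1, 0.6, -3.0]
gripper_width: 0.173
grasp_force: 98.0
```

```bash
python3 -c "
from h import *
st()"
```

```text
t 10.35 tcp [0.4413 0.0568 0.0679] rear depth mm 7.4 lat -0.02 z_under 31.7 yaw -2.53 q [ 0.08  0.38 -0.4   2.2   0.26  0.6  -2.14] F [-0.1  0.6 -3. ] M [0.06 0.2  0.  ] tilt -0.0 0.01
```

Past the noses with no force. I'll continue in short steps.

>>> carry_out --targets '[255,2,-0.1,0,0,255,2,-0.1,0,0,255,2,-0.1,0,0,255,2,-0.1,0,0,255,2,-0.1,0,0,255,2,0,0,0,255,0,0,0,0]'

```text
t: 11.05
eef_pos: [0.4534, 0.0564, 0.0679]
tool_rot: [-0.0, 1.0, -0.022, 0.0]
contact_force: [0.6, 1.0, -1.5]
gripper_width: 0.177
grasp_force: 98.0
```

```bash
python3 -c "
from h import *
st()"
```

```text
t 11.05 tcp [0.4534 0.0564 0.0679] rear depth mm 19.6 lat 0.04 z_under 31.7 yaw -2.53 q [ 0.08  0.4  -0.4   2.18  0.27  0.61 -2.13] F [ 0.6  1.  -1.5] M [0.   0.21 0.04] tilt -0.01 0.02
```

>>> carry_out --targets '[255,3,-0.1,0,0,255,3,-0.2,0,0,255,3,-0.1,0,0,255,3,-0.1,0,0,255,3,-0.2,0,0,255,3,-0.1,0,0,255,2,-0.1,0,0,255,0,0,0,0]'

```text
t: 11.85
eef_pos: [0.4734, 0.0554, 0.0679]
tool_rot: [-0.0, 1.0, -0.022, 0.0]
contact_force: [-0.1, -0.7, -3.0]
gripper_width: 0.173
grasp_force: 98.0
```

```bash
python3 -c "
from h import *
st()"
```

```text
t 11.85 tcp [0.4734 0.0554 0.0679] rear depth mm 39.6 lat -0.01 z_under 31.7 yaw -2.53 q [ 0.08  0.42 -0.39  2.13  0.27  0.63 -2.12] F [-0.1 -0.7 -3. ] M [-0.01  0.18 -0.05] tilt -0.01 0.02
```

>>> carry_out --targets '[255,3,-0.1,0,0,255,3,-0.2,0,0,255,3,-0.1,0,0,255,3,-0.1,0,0,255,3,-0.2,0,0,255,3,-0.1,0,0,255,3,-0.1,0,0,255,3,-0.2,0,0,255,3,-0.1,0,0,255,3,-0.1,0,0,255,0,0,0,0]'

```text
t: 12.95
eef_pos: [0.5036, 0.0541, 0.0679]
tool_rot: [-0.0, 1.0, -0.022, 0.0]
contact_force: [0.2, 0.0, -2.0]
gripper_width: 0.172
grasp_force: 98.0
```

```bash
python3 -c "
from h import *
st()"
```

```text
t 12.95 tcp [0.5036 0.0541 0.0679] rear depth mm 69.8 lat 0.0 z_under 31.7 yaw -2.53 q [ 0.08  0.46 -0.39  2.07  0.28  0.66 -2.1 ] F [ 0.2  0.  -2. ] M [-0.04  0.18 -0.  ] tilt -0.01 0.03
```

>>> carry_out --targets '[255,3,-0.1,0,0,255,3,-0.2,0,0,255,3,-0.1,0,0,255,3,-0.1,0,0,255,3,-0.2,0,0,255,3,-0.1,0,0,255,3,-0.1,0,0,255,3,-0.2,0,0,255,3,-0.1,0,0,255,3,-0.1,0,0,255,3,-0.2,0,0,255,0,0,0,0]'

```text
t: 14.15
eef_pos: [0.5366, 0.0526, 0.068]
tool_rot: [-0.0, 1.0, -0.022, 0.0]
contact_force: [-0.3, -0.3, -2.6]
gripper_width: 0.175
grasp_force: 98.0
```

```bash
python3 -c "
from h import *
st()"
```

```text
t 14.15 tcp [0.5366 0.0526 0.068 ] rear depth mm 102.8 lat -0.08 z_under 31.8 yaw -2.53 q [ 0.09  0.5  -0.38  1.99  0.28  0.7  -2.08] F [-0.3 -0.3 -2.6] M [0.01 0.18 0.03] tilt -0.01 0.03
```

>>> carry_out --targets '[255,2,-0.1,0,0,255,2,-0.1,0,0,255,2,-0.1,0,0,255,1,0,0,0,255,1,-0.1,0,0,255,1,0,0,0,255,0,0,0,0]'

```text
t: 14.85
eef_pos: [0.5452, 0.0523, 0.0679]
tool_rot: [-0.0, 1.0, -0.022, 0.0]
contact_force: [0.5, -0.7, -1.7]
gripper_width: 0.171
grasp_force: 98.0
```

>>> carry_out --targets '[255,1,-0.1,0,0,255,1,0,0,0,255,1,-0.1,0,0,255,0,0,0,0]'

```text
t: 15.25
eef_pos: [0.5483, 0.052, 0.0679]
tool_rot: [-0.0, 1.0, -0.022, 0.0]
contact_force: [-0.6, 0.7, -2.6]
gripper_width: 0.18
grasp_force: 98.0
```

>>> carry_out --targets '[255,1,0,0,0,255,1,-0.1,0,0,255,1,0,0,0,255,0,0,0,0]'

```text
t: 15.65
eef_pos: [0.5513, 0.0519, 0.0679]
tool_rot: [-0.0, 1.0, -0.022, 0.0]
contact_force: [0.1, -0.4, -3.2]
gripper_width: 0.174
grasp_force: 98.0
```

>>> carry_out --targets '[255,1,-0.1,0,0,255,1,0,0,0,255,1,-0.1,0,0,255,0,0,0,0]'

```text
t: 16.05
eef_pos: [0.5543, 0.0517, 0.0679]
tool_rot: [-0.0, 1.0, -0.022, 0.0]
contact_force: [-0.0, -0.3, -3.1]
gripper_width: 0.175
grasp_force: 98.0
```

>>> carry_out --targets '[255,1,0,0,0,255,1,-0.1,0,0,255,1,0,0,0,255,0,0,0,0]'

```text
t: 16.45
eef_pos: [0.5573, 0.0516, 0.0679]
tool_rot: [-0.0, 1.0, -0.022, 0.0]
contact_force: [-0.2, 0.6, -2.2]
gripper_width: 0.169
grasp_force: 98.0
```

>>> carry_out --targets '[255,1,-0.1,0,0,255,1,0,0,0,255,1,-0.1,0,0,255,0,0,0,0]'

```text
t: 16.85
eef_pos: [0.5599, 0.0515, 0.0678]
tool_rot: [0.0, 1.0, -0.022, -0.0]
contact_force: [-0.9, 0.5, -2.0]
gripper_width: 0.172
grasp_force: 98.0
```

>>> carry_out --targets '[255,0.5,0,0,0,255,0.5,0,0,0,255,0,0,0,0,255,0,0,0,0]'

```text
t: 17.25
eef_pos: [0.5599, 0.0514, 0.0677]
tool_rot: [0.0, 1.0, -0.022, -0.001]
contact_force: [-4.9, 1.2, 0.7]
gripper_width: 0.176
grasp_force: 98.2
```

The tray is on the stop, about 126 mm deep. A little more for a definite press, then hold.

>>> carry_out --targets '[255,0.4,0,0,0,255,0,0,0,0,255,0,0,0,0,255,0,0,0,0,255,0,0,0,0]'

```text
t: 17.75
eef_pos: [0.5599, 0.0514, 0.0676]
tool_rot: [0.0, 1.0, -0.022, -0.001]
contact_force: [-6.6, -1.2, 0.4]
gripper_width: 0.176
grasp_force: 98.4
```

```bash
python3 -c "
from h import *
st()"
```

```text
t 17.75 tcp [0.5599 0.0514 0.0676] rear depth mm 126.2 lat -0.33 z_under 31.4 yaw -2.5 q [ 0.09  0.53 -0.37  1.93  0.28  0.73 -2.06] F [-6.6 -1.2  0.4] M [0.04 1.11 0.03] tilt 0.04 -0.16
```

>>> carry_out --targets '[255,-0.5,0,-0.5,0,255,-0.5,0,-0.5,0,255,0,0,0,0,255,0,0,0,0]'

```text
t: 18.15
eef_pos: [0.5599, 0.0514, 0.0668]
tool_rot: [0.0, 1.0, -0.022, -0.001]
contact_force: [-5.4, -0.2, 1.8]
gripper_width: 0.176
grasp_force: 98.4
```

>>> carry_out --targets '[190,0,0,0,0,190,0,0,0,0,150,0,0,0,0,100,0,0,0,0,50,0,0,0,0,0,0,0,0,0,0,0,0,0,0,0,0,0,0,0,0,0,0,0,0]' --newtons 30

```text
t: 19.05
eef_pos: [0.5605, 0.0514, 0.0669]
tool_rot: [0.0, 1.0, -0.022, 0.0]
contact_force: [-0.3, -0.2, 0.6]
gripper_width: 0.996
grasp_force: 0.0
```

```bash
python3 - <<'E'
from h import *
st();o=bot.get_obs();print(o['gripper_width'])
c=snap('wrist','w6');c=load('w6');c['obs']=o
cv2.imwrite('pics/w6.png',cv2.cvtColor(c['frame'],cv2.COLOR_RGB2BGR))
E
```

```text
t 19.05 tcp [0.5605 0.0514 0.0669] rear depth mm 126.7 lat -0.21 z_under 30.7 yaw -2.52 q [ 0.09  0.53 -0.37  1.94  0.28  0.72 -2.07] F [-0.3 -0.2  0.6] M [-0.03 -0.   -0.  ] tilt 0.0 0.0
0.9959127701849179
wrist {'fov_y': 63.4669, 'cx': 252.5778, 'cy': 189.0323, 'tool_from_camera': [[0.0003, 0.9493, 0.3144, 0.0807], [1.0, -0.0006, 0.0008, 0.0001], [0.0009, 0.3144, -0.9493, -0.1424], [0.0, 0.0, 0.0, 1.0]]}
```

View pics/w6.png

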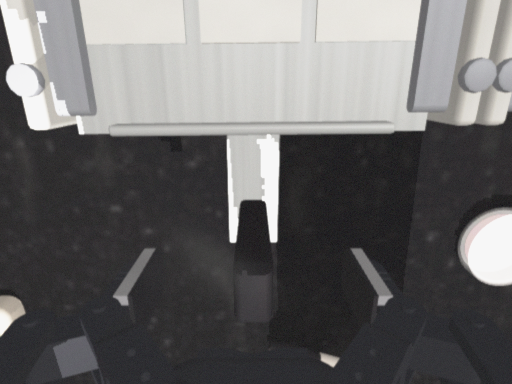

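The handle stands free between the open fingers and the tray lies in the bay. I'll retract straight up.

>>> carry_out --targets '[0,0,0,10,0,0,0,0,20,0,0,0,0,30,0,0,0,0,40,0,0,-5,0,40,0,0,-20,0,30,0,0,-20,0,0,0,0,0,0,0,0,0,0,0,0,0,0,0,0,0,0]'

```text
t: 20.1
eef_pos: [0.5159, 0.0513, 0.2366]
tool_rot: [-0.0, 1.0, -0.022, -0.0]
contact_force: [0.3, -0.1, -0.1]
gripper_width: 0.996
grasp_force: 0.0
```

```bash
python3 - <<'E'
from h import *
st(); snap('wrist','w7'); snap('top','t7')
a=cv2.resize(cv2.imread('pics/t7.png')[150:250,245:345],(384,384),interpolation=cv2.INTER_CUBIC)
cv2.imwrite('pics/c7.png',np.hstack([cv2.resize(cv2.imread('pics/w7.png'),(416,312)),a[:312]]))
E
```

```text
t 20.1 tcp [0.5159 0.0513 0.2366] rear depth mm 82.2 lat -2.27 z_under 200.4 yaw -2.53 q [ 0.17  0.25 -0.45  1.9   0.13  1.03 -1.95] F [ 0.3 -0.1 -0.1] M [ 0.06  0.04 -0.03] tilt -0.01 -0.02
wrist {'fov_y': 63.4669, 'cx': 252.5778, 'cy': 189.0323, 'tool_from_camera': [[0.0003, 0.9493, 0.3144, 0.0807], [1.0, -0.0006, 0.0008, 0.0001], [0.0009, 0.3144, -0.9493, -0.1424], [0.0, 0.0, 0.0, 1.0]]}
top {'fov_y': 42.2852, 'cx': 253.736, 'cy': 201.3784, 'pose': [[-0.0103, 0.9939, -0.1096, 0.4122], [-0.9998, -0.0121, -0.0157, 0.0836], [-0.017, 0.1094, 0.9939, 1.951], [0.0, 0.0, 0.0, 1.0]]}
```

View pics/c7.png

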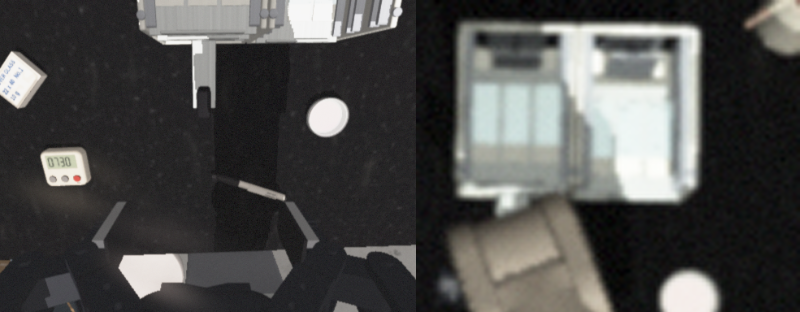

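The tray sits in the bay with its tongue and handle projecting straight out. The stored trays and bystanders are where they were, and the arm is clear.

```bash
python3 -c "
from station import bot
print(bot.hand_in())"
```

```text
the job is handed in; nothing more can be done
None
```

I slid the tray onto the empty lowest rails of the left bay, pressed it against the stop (about 126 mm in) at about 6.6 N, released it, and handed in at about 20 s; the result was not reported back. On the first try at the rails the tray caught a nose at about 6 N, so I backed off, raised it 1.6 mm, and it then went in freely.

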